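# Knock a stuck tamper out of its stand

### The job

The round coffee tamper is stuck flush in its beech stand: bring the red-handled knock-out hook in under the stand, feel gently for the off-centre hole in the floor of the nest, and push the hook's rod up through it until the tamper stands about half out. Set the hook back upright on the shelf, clear of the stand, then take the tamper and stand it, same side up, in the middle of the round blue coaster. Never press hard with the hook on the stand or on the tamper, and leave the funnel, the tin and the pepper grinder standing where they are.

Things in the scene. Friction and masses are not known exactly. Their poses are not given: they have to be found in the camera images.
- stand: Beech tamper stand, fixed. Origin on the shelf under the nest's centre, z up. Block 84 mm (x) by 100 mm (y), underside 58 mm, top 84 mm above the shelf, on two side walls 12 mm thick along its y edges.
- tunnel_mouth (a point): Middle of the near (-x, robot side) mouth of the tunnel below the stand's block, 26 mm above the shelf, 42 mm from the nest's centre. The tunnel, 76 mm wide (y), runs straight through along the stand's x and is open at both ends; 51 mm clear height.
- nest_floor (a point): Centre of the underside of the nest's steel floor plate (42 mm across, 6 mm thick, 52 to 58 mm above the shelf, in a ring 62 mm inside diameter that hangs 1 mm lower). Its one sharp-edged 14 mm round hole is off-centre, its axis 6 mm from this point; the plate has turned, so in which direction differs each time. Unseen, to be felt with the rod. The plate stays put under a moderate push.
- nest_mouth (a point): Centre of the nest's open top, 84 mm above the shelf; nest 52 mm in diameter. Four sprung rubber pads in its wall, 75 to 83 mm above the shelf, grip the tamper: about 5 to 12 N slides it up, and it stays where left while its lower end is still between the pads (raised up to 20 mm).
- tamper: Coffee tamper puck, a steel cylinder 50 mm in diameter and 25 mm tall with a dark wooden top face, about 0.22 kg. Origin at the centre of its underside, z up. At the start it sits in the nest on the floor plate, its top 1 mm below the stand's top: fingers cannot grip it. Pushed up far off its centre it cants and may bind; the rod has 3 mm of play in the hole to come nearer to the centre.
- hook: Steel C-shaped knock-out hook standing on the shelf, 140 mm tall, 0.24 kg. Origin on its underside on the rod's axis, z up. Foot 8 mm thick, 30 mm wide (y), x = -68 to +20 mm; back post x = -68 to -58; upper arm 92 to 100 mm up. Open at +x: with its x along the stand's x the foot enters the tunnel from the -x mouth while the upper arm passes over the stand.
- rod_tip (a point): Flat tip of the hook's upright brass rod, 8 mm in diameter, 42 mm above the hook's underside, on the hook's z axis.
- handle (a point): Centre of the hook's red handle block, right over the rod, 120 mm above the hook's underside. Block 40 mm (x) by 20 mm (y) by 40 mm tall; grip it from above across y.
- coaster: Round blue ceramic coaster, 110 mm in diameter, 6 mm thick, fixed on the shelf. Origin at the centre of its underside.
- funnel: Steel moka funnel standing wide end down, 54 mm in diameter, 85 mm tall; to be left alone. Origin at the centre of its underside.
- gasket_tin: Round green tin with a metal lid, 70 mm in diameter, 32 mm tall; to be left alone. Origin at the centre of its underside.
- grinder: Chrome pepper grinder, 52 mm in diameter, 134 mm tall with its top knob; to be left alone. Origin at the centre of its underside.
There are look-alikes about, which are no part of the job. Several things have the shape of the coaster; the one meant has the colours described above.

How it is judged:
By the outcome, as a careful person would: the job done as asked, in the order asked, and still so for the second after the job is handed in, with the robot touching nothing.
It also fails if it takes over 72 s, if anything falls off the work surface, if the arm or the gripper's body presses on something with over 40 N, if the wrist force passes 120 N, or if a joint passes its speed limit or range.

### The arm

A 6-joint arm with a two-finger parallel gripper is mounted at the origin on the work surface. World frame = base frame: x ahead of the robot, y to its left, z up, the work surface at z = 0. Lengths are in m, angles in degrees, forces in N, time in s.
With the tool pointing down it reaches from about 0.25 to 0.775 m from the base axis. Payload 4 kg.
Tool frame: the origin (TCP) lies midway between the tips of the shut fingers; the grasp point (between the pads) lies 19 mm behind it; z points along the fingers, y is the line along which they close (so a half turn about z gives the same grasp; the last joint's range is limited). The gripper opens to 94 mm and grips with 3 to 60 N. Pads are 16 mm wide; open, the fingers measure 119 mm over their backs; the gripper's body (75 mm by 177 mm) begins 78 mm behind the grasp point.
Start: joints at [57.92, 4.996, 78.535, -0, 96.463, -5.907], TCP at [0.243, 0.494, 0.206] pointing down, gripper open.
Joint ranges: [-177.83, 177.83], [-43.37, 116.18], [15.69, 146.23], [-61.86, 241.86], [9.47, 152.12], [-147.06, 147.06]. Speed limits (degrees/s): [159.86, 159.86, 180, 180, 180, 180].

### API

Orientations are given as [roll, pitch, yaw] about the fixed x, y, z axes, in that order (R = Rz(yaw) Ry(pitch) Rx(roll)).
In Python, from rig import * gives the robot as it stands.
- The arm moves only by the tool arm_command, never from a script. Its argument "plan" is text: rows parted by semicolons, each of 5 numbers parted by spaces: the shift along the tool's x, y, z in m, then the turn about the tool's z in rad, then the closure in counts, from 0 (fully open) to 255 (shut). In form: tx ty tz roll gripper; .... A call has 1 to 5 rows; each row is the pose to reach, as a shift and turn from the pose commanded when the call began, along the tool's axes at that moment; what a row does not reach only later rows make up. A row lasts 1/8 s, in which the tool goes at most 62.5 mm and 10.7 degrees, less where a joint would pass 70% of its speed; a pose out of reach is approached as far as the arm can. A call with a gripper value outside its range is refused whole. The fingers move at their own pace and stop on an object; "grip_force" is the grip in N (left out, the last holds). Time passes only in rows, so rows that repeat a pose let the fingers close. It gives the time, the measured TCP pose, the force, the opening and the grip force at its end, in the units of the state.
- sense(): the state, without advancing time (a new reading comes with each control period).
- read_camera(name): name is "scene" or "top"; returns the picture (480x640x3 uint8, blue, green, red); there is no depth.
- get_calibration(name): a dict with "fx", "fy", "cx", "cy" (pixels), "T" (4x4, takes a point from camera to world coordinates). Camera axes: x right, y down, z forward; pixel columns grow to the right and rows downward; lengths in m; the calibration is good to about 2 mm. A picture is of the moment at which its call begins. get_calibration takes no time and is no camera call.
- finish_job(): hands the job in; it is judged then, once.
The state is a dict: "time_s": time; "joints": joint angles; "qvel": joint speeds; "joint_torque": joint torques, N m; "tcp_pos": TCP position; "eef_rot": TCP orientation; "force": force on the tool from outside, world axes, zero at the start; "moment": the same for the moment, N m; "finger_gap": finger opening in m; "grip_force": force on a finger pad.
Only numpy, scipy, OpenCV 4.12 (cv2) and the standard library are available. Lean on these libraries where they do the work, as an engineer would, in place of code of your own. Each camera call takes 0.05 s, during which the arm holds its last target. There are 200 camera calls.

## Working session

There is one attempt and no reset: what is moved stays moved. The work goes in short steps, Python scripts to look and compute and a tool call to move; the robot and the scene stay as the last step left them, time stands still between calls to the robot, and variables do not carry over. Pictures are saved under pics/ and viewed, at most 10 in all, crops included, and the job is handed in when it is done.

Besides the shell and the picture viewer there is one more tool, called after ">>>" as name(argument=value, ...) on one line, values as JSON. arm_command: Moves the arm, as the interface text tells. Its arguments: {"type":"object","properties":{"plan":{"type":"string"},"grip_force":{"type":"number"}},"required":["plan"]}

```bash
mkdir -p pics; ls; python3 - <<'E'
from rig import *
import cv2
for n in("scene","top"):
    cv2.imwrite(f"pics/{n}0.png",read_camera(n)); c=get_calibration(n); print(n,c["fx"],c["fy"],c["cx"],c["cy"]); print(c["T"])
s=sense(); print(s)
E
```

```text
pics
scene 562.0593004757563 562.0593004757563 326.8613381257414 231.37102206154148
[[-0.42089357  0.5413868  -0.72783854  1.42175418]
 [ 0.90710538  0.24863015 -0.33962167  0.35667819]
 [-0.00290409 -0.80317083 -0.59574171  0.8110477 ]
 [ 0.          0.          0.          1.        ]]
top 550.7289877655205 550.7289877655205 326.2369429136237 237.97467054193723
[[-0.01863199 -0.98578278  0.16698848  0.40103895]
 [-0.9998255   0.01859562 -0.00178157 -0.04146712]
 [-0.00134902 -0.16699254 -0.98595724  1.05775363]
 [ 0.          0.          0.          1.        ]]
{'time_s': 0.1, 'joints': array([ 5.79191641e+01,  5.03553051e+00,  7.86127383e+01,  3.08738055e-03,
        9.64629628e+01, -5.90847316e+00]), 'qvel': array([ 0.04042119, -0.06110348, -0.23315311,  0.01408987, -0.03009851,
        0.0735034 ]), 'joint_torque': array([ 2.73135731e-03, -3.41252375e+01, -3.03302228e+01,  7.20970379e-02,
        3.03255545e-02, -8.85062809e-05]), 'tcp_pos': array([0.24233566, 0.4932069 , 0.2044446 ]), 'eef_rot': array([-1.79889675e+02, -1.45022642e-02,  1.53827968e+02]), 'force': array([ 0.41403407, -0.36904334, -0.84960208]), 'moment': array([ 0.05869299, -0.00228738, -0.00575581]), 'grip_force': 0.0, 'finger_gap': 0.0942222991034324}
```

View pics/scene0.png

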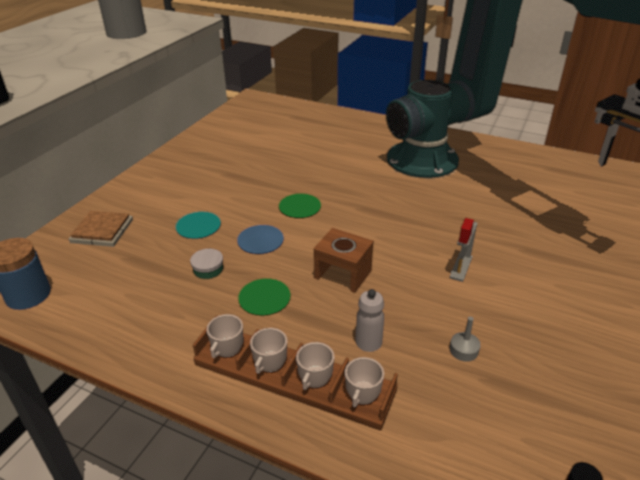

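View pics/top0.png

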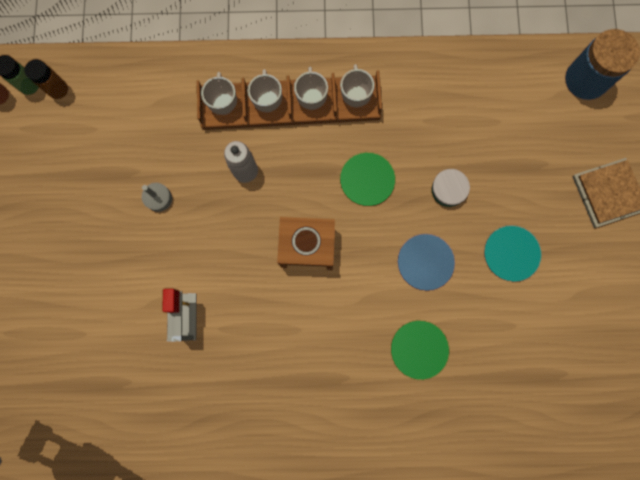

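Candidates for the coaster in the top view: blue (426,262), teal (513,253), green (368,179) and green (420,350). The blue one matches the description. The hook is at (180,310) and the stand at (306,241). Next I'll check close crops of all three.

```bash
cat > h.py <<'E'
import numpy as np, cv2
from rig import *
def ray(n,u,v,z):
    c=get_calibration(n);T=np.array(c["T"]);d=T[:3,:3]@[(u-c["cx"])/c["fx"],(v-c["cy"])/c["fy"],1]
    return T[:3,3]+d*(z-T[2,3])/d[2]
def proj(n,P):
    c=get_calibration(n);T=np.array(c["T"]);p=(np.atleast_2d(P)-T[:3,3])@T[:3,:3]
    return np.c_[c["fx"]*p[:,0]/p[:,2]+c["cx"],c["fy"]*p[:,1]/p[:,2]+c["cy"]]
def crop(n,img,u,v,w,h,k):
    return cv2.resize(img[v:v+h,u:u+w],None,fx=k,fy=k,interpolation=cv2.INTER_CUBIC)
E
python3 - <<'E'
from h import *
t=cv2.imread("pics/top0.png");s=cv2.imread("pics/scene0.png")
a=np.hstack([crop("t",t,145,275,65,75,4),crop("t",t,265,200,85,75,4)]);b=np.hstack([crop("s",s,435,210,65,75,4),crop("s",s,305,220,85,75,4)])
cv2.imwrite("pics/c1.png",np.vstack([a,b]))
hsv=cv2.cvtColor(t,cv2.COLOR_BGR2HSV)
def cen(m,box):
    u,v,w,h=box; mm=np.zeros_like(m);mm[v:v+h,u:u+w]=m[v:v+h,u:u+w]
    n,l,st,c=cv2.connectedComponentsWithStats(mm);i=1+st[1:,4].argmax();return c[i],st[i]
c,st=cen(cv2.inRange(hsv,(100,80,60),(118,255,255)),(385,220,85,85));print("coaster",c,st,ray("top",*c,.006))
hs=cv2.cvtColor(s,cv2.COLOR_BGR2HSV)
c2,st2=cen(cv2.inRange(hs,(100,60,60),(120,255,255)),(225,215,70,50));print(c2,ray("scene",*c2,.006))
m=cv2.inRange(hsv,(0,190,90),(6,255,255))|cv2.inRange(hsv,(172,150,90),(180,255,255))
c,st=cen(m,(150,280,45,45));print("red",c,st,ray("top",*c,.13))
E
```

```text
coaster [425.6989154  261.95574837] [ 399  235   54   55 2305] [ 0.52881798 -0.23365796  0.006     ]
[260.00842105 239.05789474] [ 0.53174967 -0.23294114  0.006     ]
red [168.036 300.024] [163 289  11  23 250] [0.45763875 0.22411689 0.13      ]
```

View pics/c1.png

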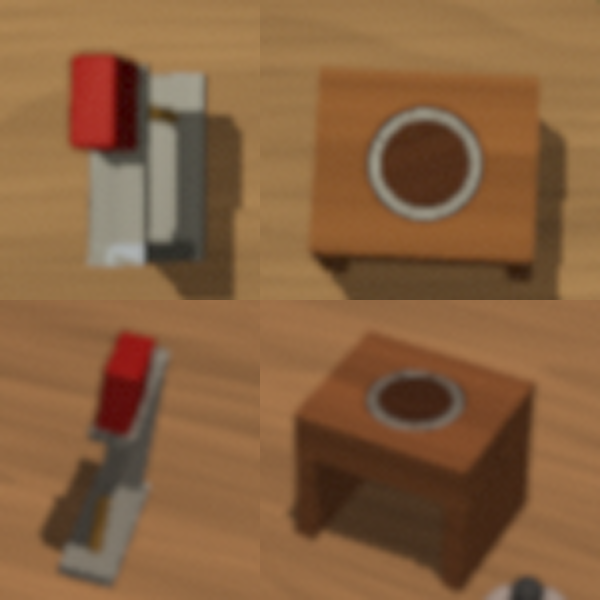

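```bash
python3 - <<'E'
from h import *
from scipy.optimize import least_squares
T=lambda x,y:(265+(x-260)/4,200+y/4); S=lambda x,y:(305+(x-260)/4,220+(y-300)/4)
H=lambda x,y:(145+x/4,275+y/4); G=lambda x,y:(435+x/4,210+(y-300)/4)
def fit(obs,x0):
    def f(p):
        a=p[2];R=np.array([[np.cos(a),-np.sin(a)],[np.sin(a),np.cos(a)]]);r=[]
        for n,P,uv in obs:
            w=np.r_[R@np.array(P[:2])+p[:2],P[2]];r+=list((proj(n,w)[0]-uv))
        return r
    r=least_squares(f,x0,loss="soft_l1");print(r.x[:2].round(4),np.degrees(r.x[2]).round(2),np.round(r.fun.reshape(-1,2),1).tolist())
h=.084
top=[("top",(.042,.05,h),T(320,68)),("top",(.042,-.05,h),T(538,78)),("top",(-.042,-.05,h),T(534,262)),("top",(-.042,.05,h),T(312,252)),("top",(0,0,h),T(425,163))]
sc=[("scene",(-.042,-.05,h),S(370,333)),("scene",(-.042,.05,h),S(535,387)),("scene",(.042,.05,h),S(466,474)),("scene",(.042,-.05,h),S(297,414)),("scene",(0,0,h),S(415,400))]
x0=[*ray("top",*T(425,163),h)[:2],0]
fit(top,x0);fit(sc,x0);fit(top+sc,x0)
ht=[("top",(.02,.01,.14),H(73,55)),("top",(.02,-.01,.14),H(113,54)),("top",(-.02,.01,.14),H(70,148)),("top",(-.02,-.01,.14),H(110,150)),("top",(.02,-.015,.008),H(205,72)),("top",(-.068,-.015,.008),H(205,262))]
hc=[("scene",(-.02,-.01,.14),G(125,332)),("scene",(.02,-.01,.14),G(108,370)),("scene",(.02,.01,.14),G(147,379)),("scene",(-.02,.01,.14),G(158,340)),("scene",(.02,.015,.008),G(112,577)),("scene",(.02,-.015,.008),G(58,568))]
x0=[.457,.224,0]
fit(ht,x0);fit(hc,x0);fit(ht+hc,x0)
print("funnel",ray("top",157,200,0),"grinder",ray("top",246,176,0.02), "tin", ray("top",451,188,.032))
E
```

```text
[ 0.5611 -0.0077] -3.28 [[-0.2, 0.0], [0.7, -0.4], [-0.0, -0.1], [-0.7, 0.2], [0.2, 0.3]]
[ 0.5623 -0.0047] -3.98 [[0.1, -0.3], [0.4, -0.4], [-0.1, 0.1], [-0.8, 0.4], [0.3, 0.1]]
[ 0.5612 -0.0065] -3.53 [[-0.7, -0.1], [0.1, -0.3], [-0.8, -0.0], [-1.4, 0.1], [-0.5, 0.2], [-0.7, -0.7], [-0.3, -1.1], [-0.5, -0.5], [-1.3, -0.0], [-0.3, -0.4]]
[0.4564 0.2209] 1.12 [[-0.9, -0.2], [1.1, -0.4], [-0.4, 0.8], [1.7, -0.2], [-0.3, 0.3], [-0.3, -0.1]]
[0.4576 0.225 ] 0.98 [[-0.7, -0.7], [-0.9, 0.3], [-0.8, 0.4], [0.7, -0.4], [1.1, 1.0], [0.8, -0.5]]
[0.4566 0.2227] 1.87 [[-2.2, -0.2], [-0.1, -0.6], [-1.4, 0.8], [0.7, -0.4], [-1.4, 0.2], [-0.8, -0.3], [-1.8, -1.2], [-1.7, -0.2], [-1.6, -0.2], [-0.4, -1.0], [0.3, 0.4], [0.0, -1.0]]
funnel [0.66241513 0.28885834 0.        ] grinder [0.70221746 0.11070517 0.02      ] tin [ 0.66745154 -0.28437866  0.032     ]
```

The stand is at about (0.561, -0.006) with yaw -3.5°. The hook is at about (0.457, 0.223) with yaw about 1°, opening toward +x. The coaster is at (0.530, -0.233). First move: go above the hook.

>>> arm_command(plan="-0.062 -0.03 0 -0.095 0; -0.125 -0.06 0 -0.19 0; -0.187 -0.089 0 -0.285 0; -0.244 -0.116 0 -0.38 0; -0.300 -0.143 0 -0.474 0", grip_force=40)

```text
time_s: 0.72
tcp_pos: [0.4372, 0.2468, 0.2051]
eef_rot: [180.0, -0.0, -178.8]
force: [0.5, -0.3, 0.8]
finger_gap: 0.0942
grip_force: 0.0
```

>>> arm_command(plan="-0.008 -0.010 0 0 0; -0.008 -0.010 0.03 0 0; -0.008 -0.010 0.07 0 0; -0.008 -0.010 0.103 0 0; -0.008 -0.010 0.103 0 0")

```text
time_s: 1.35
tcp_pos: [0.4418, 0.2385, 0.0992]
eef_rot: [-179.9, -0.4, -179.0]
force: [0.5, 0.8, 0.7]
finger_gap: 0.0939
grip_force: 0.0
```

```bash
python3 - <<'E'
from h import *
print(sense()["tcp_pos"],sense()["eef_rot"])
t=read_camera("top");s=read_camera("scene")
cv2.imwrite("pics/c2.png",np.hstack([crop("t",t,110,240,100,120,4),crop("s",s,420,170,100,120,4)]))
E
```

```text
[0.44175688 0.23852078 0.09915159] [-179.87325017   -0.41997403 -178.9806854 ]
```

View pics/c2.png

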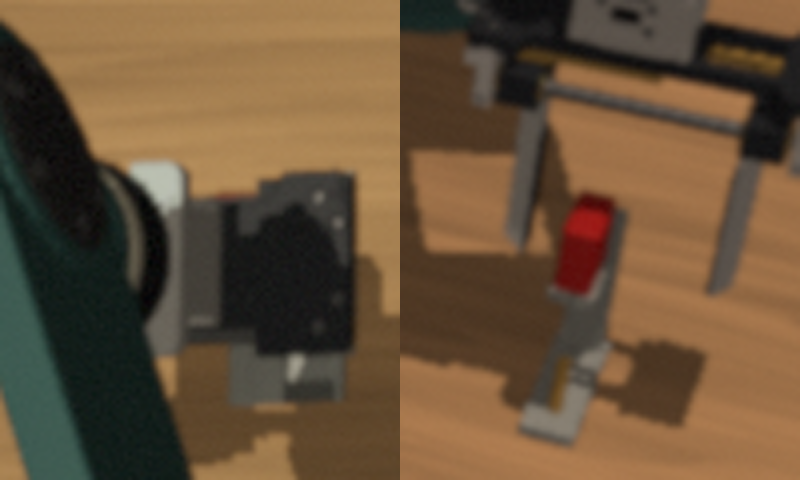

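The fingers straddle the red handle, but the TCP is about 15 mm short in x and off in y. I'll shift and then close.

>>> arm_command(plan="-0.008 -0.008 -0.003 0 0; -0.015 -0.016 -0.004 0 0; -0.015 -0.016 -0.004 0 0; -0.015 -0.016 -0.004 0 150; -0.015 -0.016 -0.004 0 255", grip_force=40)

```text
time_s: 2.08
tcp_pos: [0.4598, 0.223, 0.1064]
eef_rot: [180.0, -0.0, -179.0]
force: [-0.5, -0.3, -0.0]
finger_gap: 0.0777
grip_force: 0.0
```

>>> arm_command(plan="0 0 0 0 255; 0 0 0 0 255; 0 0 0 0 255; 0 0 0 0 255; 0 0 0 0 255")

```text
time_s: 2.7
tcp_pos: [0.46, 0.223, 0.1065]
eef_rot: [180.0, 0.0, -179.0]
force: [0.2, -0.6, 0.3]
finger_gap: 0.0272
grip_force: 0.0
```

>>> arm_command(plan="0 0 0 0 255; 0 0 0 0 255; 0 0 0 0 255")

```text
time_s: 3.08
tcp_pos: [0.46, 0.223, 0.1065]
eef_rot: [180.0, 0.0, -179.0]
force: [0.5, -0.3, -0.1]
finger_gap: 0.0197
grip_force: 40.0
```

```bash
python3 - <<'E'
from h import *
s=sense();print(s["tcp_pos"],s["eef_rot"],s["force"],s["finger_gap"],s["grip_force"])
t=read_camera("scene")
cv2.imwrite("pics/c3.png",crop("s",t,435,190,80,100,6))
E
```

```text
[0.45998313 0.22297483 0.10649805] [ 1.79993825e+02  4.57836582e-03 -1.79012874e+02] [ 0.54646968 -0.28918069 -0.06152573] 0.01969028513229525 39.99712407588959
```

View pics/c3.png

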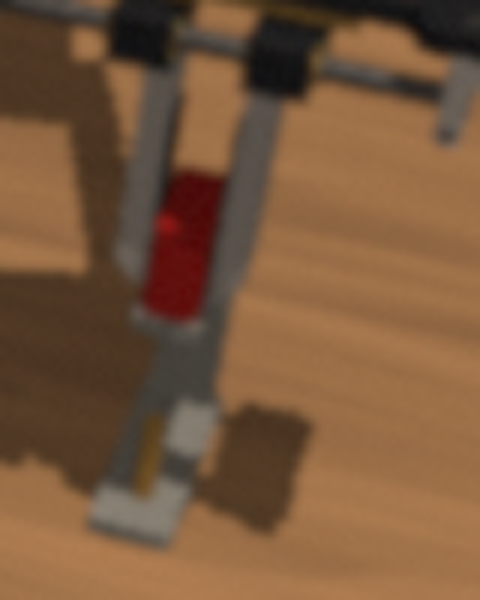

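Grip holds: gap 19.7 mm, 40 N. Referenced to the hook's grasped pose, both cameras put the stand centre at about (0.562, -0.006). Next I'll lift 5 mm and carry the hook to the tunnel mouth.

>>> arm_command(plan="0 0 -0.005 0 255; -0.004 -0.04 -0.005 0.02 255; -0.008 -0.10 -0.005 0.04 255; -0.012 -0.16 -0.005 0.06 255; -0.016 -0.21 -0.005 0.0785 255")

```text
time_s: 3.75
tcp_pos: [0.4793, 0.0113, 0.1114]
eef_rot: [-180.0, -0.0, 176.4]
force: [1.8, -1.2, -2.0]
finger_gap: 0.0199
grip_force: 40.0
```

>>> arm_command(plan="0 -0.014 0 0 255; 0 -0.014 0 0 255; 0 -0.014 0 0 255")

```text
time_s: 4.12
tcp_pos: [0.4786, 0.0005, 0.1114]
eef_rot: [179.9, -0.0, 176.6]
force: [-0.2, -0.1, -1.6]
finger_gap: 0.0199
grip_force: 40.0
```

```bash
python3 - <<'E'
from h import *
s=sense();print(s["tcp_pos"],s["eef_rot"],s["force"])
t=read_camera("scene");p=read_camera("top")
cv2.imwrite("pics/c4.png",np.hstack([crop("s",t,300,170,100,130,4),crop("t",p,260,190,100,130,4)]))
E
```

```text
[0.47855304 0.00054864 0.11138953] [ 1.79945057e+02 -1.77899352e-02  1.76566660e+02] [-0.15330396 -0.07014018 -1.58040408]
```

View pics/c4.png

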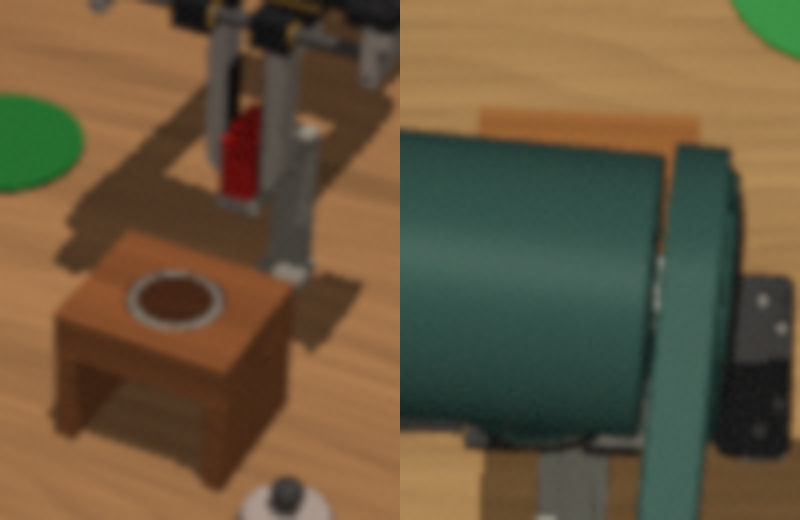

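The hook hangs upright in front of the tunnel's near mouth (scene crop, handle at (243,165)), opening toward the stand. Moving in.

>>> arm_command(plan="-0.02 -0.0012 0 0 255; -0.04 -0.0012 0 0 255; -0.06 -0.0012 0 0 255; -0.08 -0.0012 0 0 255; -0.0864 -0.0012 0 0 255")

```text
time_s: 4.85
tcp_pos: [0.5655, -0.006, 0.1112]
eef_rot: [180.0, -0.0, 176.6]
force: [-0.7, -0.4, -1.5]
finger_gap: 0.0194
grip_force: 40.0
```

>>> arm_command(plan="0 0 0 0 255; 0 0 -0.0025 0 255; 0 0 -0.0025 0 255")

```text
time_s: 5.22
tcp_pos: [0.5646, -0.0071, 0.1145]
eef_rot: [180.0, 0.0, 176.5]
force: [-0.8, 0.8, -1.4]
finger_gap: 0.0195
grip_force: 40.0
```

>>> arm_command(plan="0 0 -0.0015 0 255; 0 0 -0.002 0 255; 0 0 -0.0025 0 255; 0 0 -0.0025 0 255")

```text
time_s: 5.72
tcp_pos: [0.5648, -0.0072, 0.1165]
eef_rot: [180.0, -0.0, 176.5]
force: [-0.0, 0.7, -2.3]
finger_gap: 0.0197
grip_force: 40.0
```

>>> arm_command(plan="0 0 -0.0005 0 255; 0 0 -0.001 0 255; 0 0 -0.001 0 255")

```text
time_s: 6.1
tcp_pos: [0.5647, -0.0072, 0.1167]
eef_rot: [180.0, -0.0, 176.5]
force: [1.6, -0.3, -6.4]
finger_gap: 0.0197
grip_force: 40.0
```

Contact is at TCP z ≈ 0.1166, about 4.5 N of press for 1 mm of overtravel. Now I'll hop-probe around a 6 mm circle.

>>> arm_command(plan="0 0 0.003 0 255; -0.006 0 0.003 0 255; -0.006 0 0.002 0 255; -0.006 0 0 0 255; -0.006 0 0 0 255")

```text
time_s: 6.72
tcp_pos: [0.571, -0.0076, 0.1166]
eef_rot: [180.0, -0.0, 176.5]
force: [2.0, -0.1, -7.6]
finger_gap: 0.0199
grip_force: 40.0
```

Plate at 0°. Next is 45°, tool offset (-4.2, +4.2) from centre.

>>> arm_command(plan="0 0 0.003 0 255; 0.0018 0.0042 0.003 0 255; 0.0018 0.0042 0.002 0 255; 0.0018 0.0042 0 0 255; 0.0018 0.0042 0 0 255")

```text
time_s: 7.35
tcp_pos: [0.5692, -0.0031, 0.1166]
eef_rot: [180.0, -0.0, 176.5]
force: [1.5, 1.5, -9.2]
finger_gap: 0.0192
grip_force: 40.0
```

>>> arm_command(plan="0 0 0.003 0 255; 0.0042 0.0018 0.003 0 255; 0.0042 0.0018 0.002 0 255; 0.0042 0.0018 0.0004 0 255; 0.0042 0.0018 0.0004 0 255")

```text
time_s: 7.98
tcp_pos: [0.5652, -0.0012, 0.1166]
eef_rot: [180.0, -0.0, 176.5]
force: [0.6, -0.3, -6.5]
finger_gap: 0.0199
grip_force: 40.0
```

135°: (+4.2, +4.2).

>>> arm_command(plan="0 0 0.003 0 255; 0.0042 -0.0018 0.003 0 255; 0.0042 -0.0018 0.002 0 255; 0.0042 -0.0018 0 0 255; 0.0042 -0.0018 0 0 255")

```text
time_s: 8.6
tcp_pos: [0.5613, -0.0028, 0.1176]
eef_rot: [180.0, 0.1, 176.5]
force: [0.7, 0.0, -2.6]
finger_gap: 0.0196
grip_force: 40.0
```

The z reading rose to 0.1176 and the force dropped, so the rod is in the hole. I'll go up 2.5 mm more to confirm.

>>> arm_command(plan="0 0 -0.001 0 255; 0 0 -0.002 0 255; 0 0 -0.003 0 255; 0 0 -0.003 0 255")

```text
time_s: 9.1
tcp_pos: [0.561, -0.0028, 0.1202]
eef_rot: [180.0, 0.0, 176.5]
force: [-0.3, -1.0, -2.6]
finger_gap: 0.0198
grip_force: 40.0
```

>>> arm_command(plan="-0.0007 -0.0007 0 0 255; -0.0014 -0.0014 0 0 255; -0.0014 -0.0014 0 0 255; -0.0014 -0.0014 0 0 255")

```text
time_s: 9.6
tcp_pos: [0.562, -0.0042, 0.1199]
eef_rot: [180.0, -0.0, 176.5]
force: [-1.1, -0.2, -2.4]
finger_gap: 0.0198
grip_force: 40.0
```

>>> arm_command(plan="-0.0007 -0.0007 0 0 255; -0.0014 -0.0014 0 0 255; -0.0014 -0.0014 0 0 255; -0.0014 -0.0014 0 0 255")

```text
time_s: 10.1
tcp_pos: [0.5625, -0.0048, 0.1198]
eef_rot: [179.9, -0.1, 176.5]
force: [-4.2, 3.7, -1.0]
finger_gap: 0.0199
grip_force: 40.0
```

The rod rests on the inner edge of the hole, with lateral force pointing to 138°, as expected. I'll back off slightly and push up.

>>> arm_command(plan="0.001 0.001 0 0 255; 0.001 0.001 -0.001 0 255; 0.001 0.001 -0.002 0 255; 0.001 0.001 -0.003 0 255; 0.001 0.001 -0.004 0 255")

```text
time_s: 10.72
tcp_pos: [0.5621, -0.0049, 0.1227]
eef_rot: [-180.0, -0.1, 176.5]
force: [-2.4, 1.2, -11.1]
finger_gap: 0.0201
grip_force: 40.0
```

>>> arm_command(plan="0 0 -0.001 0 255; 0 0 -0.002 0 255; 0 0 -0.003 0 255; 0 0 -0.004 0 255; 0 0 -0.004 0 255")

```text
time_s: 11.35
tcp_pos: [0.5622, -0.0046, 0.1279]
eef_rot: [180.0, -0.1, 176.5]
force: [-2.6, 0.9, -12.5]
finger_gap: 0.0198
grip_force: 40.0
```

>>> arm_command(plan="0 0 -0.001 0 255; 0 0 -0.0025 0 255; 0 0 -0.004 0 255; 0 0 -0.0055 0 255; 0 0 -0.007 0 255")

```text
time_s: 11.98
tcp_pos: [0.5623, -0.0046, 0.135]
eef_rot: [180.0, -0.0, 176.5]
force: [-2.7, 0.5, -13.1]
finger_gap: 0.0199
grip_force: 40.0
```

>>> arm_command(plan="0 0 -0.001 0 255; 0 0 -0.001 0 255; 0 0 -0.001 0 255")

```text
time_s: 12.35
tcp_pos: [0.5624, -0.0046, 0.1361]
eef_rot: [180.0, -0.0, 176.5]
force: [-4.1, 0.4, -11.4]
finger_gap: 0.0197
grip_force: 40.0
```

```bash
python3 - <<'E'
from h import *
s=sense();print(s["tcp_pos"],s["eef_rot"],s["force"])
t=read_camera("scene")
cv2.imwrite("pics/c5.png",crop("s",t,295,170,100,120,5))
E
```

```text
[ 0.56240448 -0.00459186  0.13612376] [ 1.79990896e+02 -2.56554419e-02  1.76490924e+02] [ -4.13305716   0.40322149 -11.40387676]
```

View pics/c5.png

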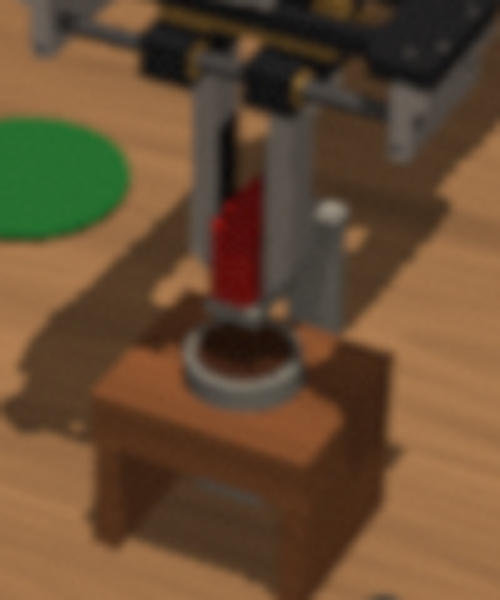

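The tamper stands about 12–13 mm out and level. Lowering the rod out of the hole.

>>> arm_command(plan="0.0005 0 0.004 0 255; 0.0005 0 0.010 0 255; 0.0005 0 0.016 0 255; 0.0005 0 0.022 0 255; 0.0005 0 0.0245 0 255")

```text
time_s: 13.02
tcp_pos: [0.5654, -0.005, 0.1164]
eef_rot: [-180.0, 0.6, 176.5]
force: [0.3, 0.6, -2.0]
finger_gap: 0.02
grip_force: 40.0
```

>>> arm_command(plan="0 0 0 0 255; 0 0 0 0 255")

```text
time_s: 13.28
tcp_pos: [0.5646, -0.005, 0.1141]
eef_rot: [-180.0, 0.4, 176.5]
force: [0.2, -0.3, -3.1]
finger_gap: 0.0196
grip_force: 40.0
```

>>> arm_command(plan="0 0 0 0 255; 0 0 0 0 255; 0 0 0 0 255; 0 0 0 0 255")

```text
time_s: 13.78
tcp_pos: [0.5621, -0.0046, 0.1115]
eef_rot: [180.0, -0.0, 176.5]
force: [-0.2, -0.3, -1.8]
finger_gap: 0.0202
grip_force: 40.0
```

>>> arm_command(plan="0.02 0 0 0 255; 0.045 0 0 0 255; 0.07 0 0 0 255; 0.095 0 0 0 255; 0.105 0.01 0 0 255")

```text
time_s: 14.4
tcp_pos: [0.4571, 0.0119, 0.1116]
eef_rot: [180.0, 0.0, 176.4]
force: [1.1, 0.5, -2.3]
finger_gap: 0.0199
grip_force: 40.0
```

>>> arm_command(plan="0.005 0.03 0 0 255; 0.005 0.07 0 0 255; 0.005 0.11 0 0 255; 0.005 0.135 0 0 255; 0.005 0.14 0.001 0 255")

```text
time_s: 15.02
tcp_pos: [0.4618, 0.1536, 0.1107]
eef_rot: [180.0, 0.0, 176.7]
force: [0.1, -1.5, -3.3]
finger_gap: 0.0197
grip_force: 40.0
```

>>> arm_command(plan="0 0 0.001 0 255; 0 0 0.002 0 255; 0 0 0.003 0 255; 0 0 0.003 0 255; 0 0 0.003 0 255")

```text
time_s: 15.65
tcp_pos: [0.4616, 0.1515, 0.1077]
eef_rot: [180.0, 0.0, 176.5]
force: [-0.1, 0.8, -2.5]
finger_gap: 0.0196
grip_force: 40.0
```

>>> arm_command(plan="0 0 0.0006 0 255; 0 0 0.0012 0 255; 0 0 0.0018 0 255; 0 0 0.0018 0 255")

```text
time_s: 16.15
tcp_pos: [0.4617, 0.1519, 0.1066]
eef_rot: [180.0, 0.0, 176.5]
force: [-2.4, -0.7, 4.3]
finger_gap: 0.0197
grip_force: 40.0
```

The hook is standing on the shelf. Releasing and rising.

>>> arm_command(plan="0 0 -0.0005 0 255; 0 0 -0.0005 0 200; 0 0 -0.0005 0 100; 0 0 -0.0005 0 0; 0 0 -0.0005 0 0")

```text
time_s: 16.77
tcp_pos: [0.4615, 0.1518, 0.1061]
eef_rot: [180.0, -0.0, 176.5]
force: [0.8, -0.0, 0.4]
finger_gap: 0.0466
grip_force: 0.0
```

>>> arm_command(plan="0 0 0 0 0; 0 0 -0.01 0 0; 0 0 -0.04 0 0; 0 0 -0.09 0 0; 0 0 -0.09 0 0")

```text
time_s: 17.4
tcp_pos: [0.4642, 0.1524, 0.2022]
eef_rot: [179.8, 0.6, 176.5]
force: [0.3, -0.2, 0.7]
finger_gap: 0.0934
grip_force: 0.0
```

>>> arm_command(plan="-0.03 -0.04 0 0 0; -0.06 -0.083 0 0 0; -0.09 -0.125 0 0 0; -0.1094 -0.1516 0 0 0; -0.1094 -0.1516 0.03 0 0")

```text
time_s: 18.02
tcp_pos: [0.5638, -0.0088, 0.1676]
eef_rot: [-180.0, 0.3, 176.3]
force: [-0.7, 0.2, 1.2]
finger_gap: 0.0941
grip_force: 0.0
```

>>> arm_command(plan="0 0 0.02 0 0; 0 0 0.04 0 0; 0 0 0.055 0 0; 0 0 0.055 0 0; 0 0 0.055 0 0")

```text
time_s: 18.65
tcp_pos: [0.5619, -0.0062, 0.112]
eef_rot: [-180.0, 0.1, 176.5]
force: [-0.4, -0.4, -0.1]
finger_gap: 0.0937
grip_force: 0.0
```

```bash
python3 - <<'E'
from h import *
s=sense();print(s["tcp_pos"],s["eef_rot"],s["force"])
t=read_camera("scene");print(sense()["tcp_pos"])
cv2.imwrite("pics/c6.png",crop("s",t,295,150,190,145,4))
E
```

```text
[ 0.561886   -0.00619675  0.11204967] [-1.79999582e+02  7.51188238e-02  1.76491866e+02] [-0.40343639 -0.44284504 -0.14653282]
[ 0.56210755 -0.00621214  0.11240624]
```

View pics/c6.png

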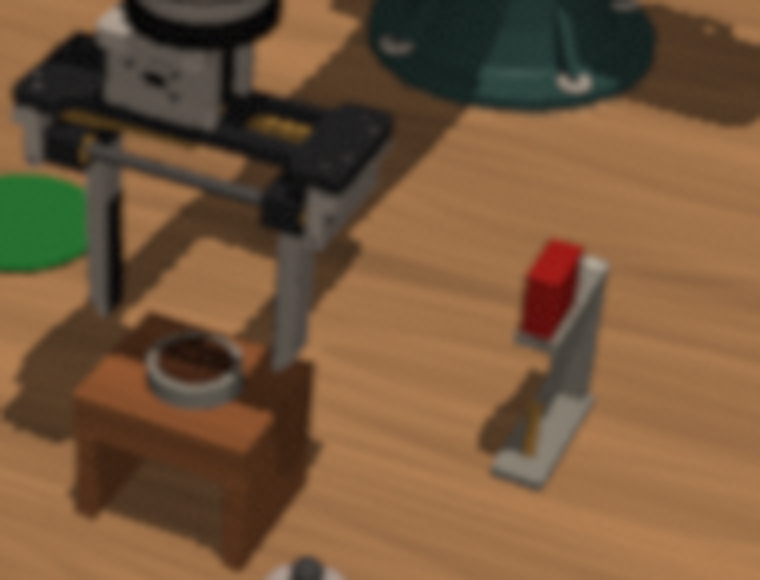

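The hook stands upright and clear, and the tamper is about half out, centred between the fingers. Descending.

>>> arm_command(plan="0 0 0.01 0 0; 0 0 0.018 0 0; 0 0 0.024 0 0; 0 0 0.024 0 0; 0 0 0.024 0 0")

```text
time_s: 19.32
tcp_pos: [0.5615, -0.0062, 0.0874]
eef_rot: [180.0, 0.0, 176.5]
force: [1.2, -0.3, 0.9]
finger_gap: 0.0942
grip_force: 0.0
```

>>> arm_command(plan="0 0 0.001 0 100; 0 0 0.001 0 255; 0 0 0.001 0 255; 0 0 0.001 0 255; 0 0 0.001 0 255", grip_force=30)

```text
time_s: 19.95
tcp_pos: [0.5614, -0.0059, 0.0863]
eef_rot: [180.0, 0.0, 176.5]
force: [-0.3, 1.0, -0.3]
finger_gap: 0.0491
grip_force: 30.0
```

>>> arm_command(plan="0 0 0 0 255; 0 0 0 0 255; 0 0 0 0 255")

```text
time_s: 20.32
tcp_pos: [0.5614, -0.0059, 0.0863]
eef_rot: [180.0, -0.0, 176.5]
force: [0.6, 0.9, 0.1]
finger_gap: 0.0492
grip_force: 30.0
```

>>> arm_command(plan="0 0 -0.003 0 255; 0 0 -0.008 0 255; 0 0 -0.014 0 255; 0 0 -0.022 0 255; 0 0 -0.03 0 255")

```text
time_s: 20.95
tcp_pos: [0.5622, -0.0065, 0.1185]
eef_rot: [-180.0, 0.2, 176.5]
force: [0.3, 0.1, -2.7]
finger_gap: 0.0493
grip_force: 30.0
```

>>> arm_command(plan="0 0 -0.02 0 255; 0.004 -0.04 -0.02 0 255; 0.008 -0.09 -0.02 0 255; 0.012 -0.14 -0.02 0 255; 0.016 -0.19 -0.02 0 255")

```text
time_s: 21.58
tcp_pos: [0.534, -0.1966, 0.1381]
eef_rot: [-179.9, 0.2, 176.5]
force: [1.1, -0.1, -3.1]
finger_gap: 0.0491
grip_force: 30.0
```

>>> arm_command(plan="0.0014 -0.02 0 0 255; 0.0014 -0.0386 0 0 255; 0.0014 -0.0386 0.02 0 255; 0.0014 -0.0386 0.05 0 255; 0.0014 -0.0386 0.075 0 255")

```text
time_s: 22.2
tcp_pos: [0.5304, -0.2325, 0.0606]
eef_rot: [180.0, 0.0, 176.6]
force: [-0.2, 0.6, -1.4]
finger_gap: 0.0493
grip_force: 30.0
```

>>> arm_command(plan="0 0 0.01 0 255; 0 0 0.015 0 255; 0 0 0.015 0 255; 0 0 0.015 0 255")

```text
time_s: 22.7
tcp_pos: [0.5309, -0.2336, 0.0476]
eef_rot: [-179.9, 0.1, 176.5]
force: [0.7, 1.2, -1.4]
finger_gap: 0.0493
grip_force: 30.0
```

```bash
python3 - <<'E'
from h import *
s=sense();print(s["tcp_pos"],s["eef_rot"],s["force"],s["finger_gap"])
t=read_camera("scene");p=read_camera("top")
cv2.imwrite("pics/c7.png",np.hstack([crop("s",t,200,180,110,110,3.6),crop("t",p,370,205,110,110,3.6)]))
print(proj("scene",[[.530,-.233,.006]]),proj("top",[[.530,-.233,.006]]),proj("scene",[[*s["tcp_pos"][:2],.045]]))
E
```

```text
[ 0.53085329 -0.23362473  0.04755491] [-1.79948936e+02  1.20737285e-01  1.76498741e+02] [ 0.66015081  1.1798251  -1.39644319] 0.04930450972365477
[[260.36237754 238.64358993]] [[425.3268769  261.35162118]] [[258.7104227  225.41923262]]
```

View pics/c7.png

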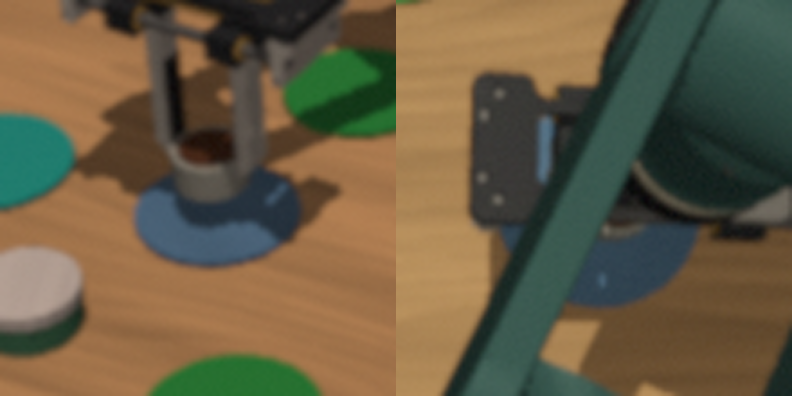

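The tamper is held level above the middle of the blue coaster. Lowering.

>>> arm_command(plan="0 0 0.008 0 255; 0 0 0.016 0 255; 0 0 0.021 0 255; 0 0 0.0235 0 255; 0 0 0.0235 0 255")

```text
time_s: 23.42
tcp_pos: [0.5299, -0.2332, 0.0225]
eef_rot: [180.0, -0.0, 176.5]
force: [-0.7, 0.1, -2.2]
finger_gap: 0.0493
grip_force: 30.0
```

>>> arm_command(plan="0 0 0.0007 0 255; 0 0 0.0014 0 255; 0 0 0.002 0 255; 0 0 0.002 0 255")

```text
time_s: 23.92
tcp_pos: [0.5301, -0.2334, 0.0215]
eef_rot: [-180.0, 0.0, 176.5]
force: [-2.9, 0.7, 3.1]
finger_gap: 0.049
grip_force: 30.0
```

Touchdown (+3 N). Opening and rising straight up.

>>> arm_command(plan="0 0 0 0 150; 0 0 0 0 0; 0 0 0 0 0; 0 0 0 0 0; 0 0 0 0 0")

```text
time_s: 24.55
tcp_pos: [0.5301, -0.2333, 0.0206]
eef_rot: [180.0, 0.0, 176.5]
force: [-0.9, 0.0, 0.5]
finger_gap: 0.0859
grip_force: 0.0
```

>>> arm_command(plan="0 0 -0.02 0 0; 0 0 -0.06 0 0; 0 0 -0.11 0 0; 0 0 -0.16 0 0; 0.05 0 -0.2 0 0")

```text
time_s: 25.18
tcp_pos: [0.4826, -0.2307, 0.2213]
eef_rot: [-180.0, 0.1, 176.6]
force: [-0.5, -0.7, 0.6]
finger_gap: 0.0936
grip_force: 0.0
```

>>> arm_command(plan="0.06 0 -0.02 0 0; 0.12 0 -0.02 0 0; 0.16 0 -0.02 0 0; 0.16 0 -0.02 0 0; 0.16 0 -0.02 0 0")

```text
time_s: 25.8
tcp_pos: [0.3222, -0.2207, 0.2399]
eef_rot: [-180.0, 0.1, 176.5]
force: [-0.1, -1.6, -0.5]
finger_gap: 0.0938
grip_force: 0.0
```

```bash
python3 - <<'E'
from h import *
s=sense();print(s["tcp_pos"],s["force"],s["finger_gap"])
t=read_camera("scene");p=read_camera("top")
cv2.imwrite("pics/c8.png",np.vstack([crop("s",t,150,180,360,180,2),crop("t",p,130,120,360,120*1,2)]))
h=cv2.cvtColor(t,cv2.COLOR_BGR2HSV);m=cv2.inRange(h,(100,60,60),(120,255,255))[205:265,225:300]
k=cv2.convexHull(cv2.findNonZero(m));print("scene coaster ellipse",cv2.fitEllipse(k))
hp=cv2.cvtColor(p,cv2.COLOR_BGR2HSV);m=cv2.inRange(hp,(100,80,60),(118,255,255));print(m[220:305,385:470].sum()//255)
E
```

```text
[ 0.3221948  -0.22068251  0.23994072] [-0.1096959  -1.62845662 -0.48778834] 0.09382245925911016
scene coaster ellipse ((34.944583892822266, 34.12905502319336), (26.835874557495117, 44.32677459716797), 85.13656616210938)
1625
```

View pics/c8.png

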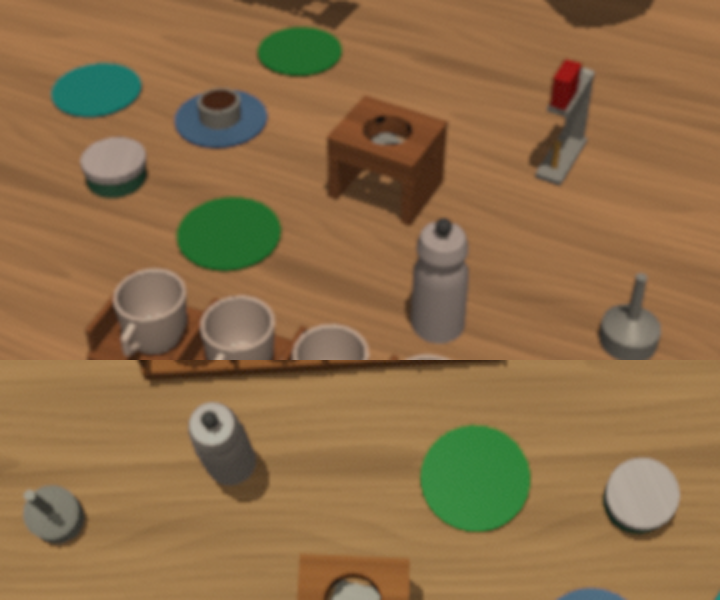

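Everything is standing as asked. One numeric check of the centring before I hand in.

```bash
python3 - <<'E'
from h import *
p=read_camera("top");t=read_camera("scene")
for n,img,(u,v,w,hh) in(("top",p,(385,220,85,85)),("scene",t,(225,205,75,60))):
    h=cv2.cvtColor(img,cv2.COLOR_BGR2HSV)[v:v+hh,u:u+w]
    m=cv2.inRange(h,(100,60,50),(120,255,255));k=cv2.convexHull(cv2.findNonZero(m))
    (a,b),_=cv2.minEnclosingCircle(k);mo=cv2.moments(k);a,b=mo["m10"]/mo["m00"],mo["m01"]/mo["m00"]
    hull=np.zeros_like(m);cv2.fillConvexPoly(hull,k,255)
    d=cv2.inRange(h,(0,60,0),(20,255,110));d=cv2.bitwise_and(d,hull) # dark wood
    N,l,st,c=cv2.connectedComponentsWithStats(d);i=1+st[1:,4].argmax()
    print(n,"coaster",ray(n,a+u,b+v,.006)[:2].round(4),cv2.contourArea(k),"tamper",ray(n,c[i][0]+u,c[i][1]+v,.031)[:2].round(4),st[i])
E
```

```text
top coaster [ 0.529  -0.2338] 2317.0 tamper [ 0.5315 -0.2342] [ 33  29  22  21 366]
scene coaster [ 0.5332 -0.2321] 886.0 tamper [ 0.5333 -0.2327] [ 26  22  17   9 114]
```

```bash
python3 -c "
from rig import *
print(finish_job())"
```

```text
the job is handed in; nothing more can be done
None
```

The job is handed in at about 26 s: the tamper stands same side up on the blue coaster, within about 2.5 mm of its middle. The hook is back upright and clear of the stand, and the funnel, tin and grinder were not touched.

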